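Top up the revolving punch stand and hold the red punch at the pointer

ROBOT

A 6-joint arm with a two-finger parallel gripper is mounted at the origin on a cart in front of the work surface, level with it; the furniture and walls round the work are solid. World frame = base frame: x ahead of the robot, y to its left, z up, the work surface at z = 0. Lengths are in m, angles in rad, forces in N, time in s.
With the tool pointing down it reaches from about 0.35 to 0.775 m from the base axis. Payload 5.5 kg.
Tool frame: the origin (TCP) lies at the very end of the fingers, on their centre line; the grasp point (between the pads) lies ctrl.grasp_offset behind it (ctrl.grasp_offset is the distance from the TCP to the grasp point, in m); z points along the fingers, y is the line along which they close (so a half turn about z gives the same grasp; the last joint's range is limited). The gripper opens to 85 mm and grips with 20 to 120 N. Pads are 22 mm wide; open, the fingers measure 114 mm over their backs; the gripper's body (76 mm by 85 mm) begins 54 mm behind the grasp point. The pads swing forward as they close: fully open they stand 13 mm farther back than shut.
Start: joints at [-1.385, 0.313, 0.046, 1.304, 0, 1.431], TCP at [0.184, -0.545, 0.231] pointing down, gripper open.
Joint ranges: [-2.76, 2.76], [-0.86, 1.69], [-1.03, 1.26], [-2.2, 2.34], [-1.47, 1.5], [-3.14, 3.14]. Speed limits (rad/s): [2.57, 2.57, 3.14, 3.14, 3.14, 3.14].

INTERFACE

Orientations are given as a rotation vector (axis times angle).
In Python, from rig import ctrl, viewer, workorder, cut_out, mark_of gives the robot as it stands. The module is installed in compiled form; this text tells all that it offers.
- The arm moves only by the shell command python3 -m inch 'ROWS' [FORCE]. ROWS is JSON, one flat list of numbers, 5 for each row, row after row: the finger opening in m, from 0 to 0.0854, then the shift along the tool's x, y, z in m, then the turn about the tool's z in rad. In form: [jaw, tx, ty, tz, roll, jaw, tx, ty, tz, roll, ...]. A call has 1 to 8 rows; each row shifts and turns the commanded pose from where the row before left it, along the tool's axes as they then stand; what a row does not reach is not made up. A row lasts 1/12 s, in which the tool goes at most 41.7 mm and 7.16 degrees, less where a joint would pass 70% of its speed; a pose out of reach is approached as far as the arm can. A call with a gripper value outside its range is refused whole. The fingers move at their own pace and stop on an object; FORCE is the grip in N (left out, the last holds). Time passes only in rows, so rows that do not move let the fingers close. It gives the time, the measured TCP pose, the force, the opening and the grip force at its end, in the units of the state.
- ctrl.state(): the state, without advancing time (a new reading comes with each control period).
- viewer.snapshot(name): name is "scene" or "top" or "wrist"; returns the picture (420x560x3 uint8, red, green, blue); there is no depth.
- viewer.get_calibration(name): a dict with "mtx" (3x3 intrinsics, pixels), "distortion" ([k1, k2, p1, p2, k3] as OpenCV has them; the pictures are not rectified), "rvec" (rotation vector, rad) and "tvec" (3), from world to camera coordinates, as OpenCV has them. Camera axes: x right, y down, z forward; pixel columns grow to the right and rows downward; lengths in m; the calibration is good to about 2 mm. A picture is of the moment at which its call begins: read the wrist's pose just before it. get_calibration takes no time and is no camera call; for the wrist camera it gives the pose at the moment of the call.
- workorder.hand_in(): hands the job in; it is judged then, once.
Trained networks look in the newest picture that a camera, given by its name, has taken for a name from the list of things; names that differ only in an ending like _2 or _b are one class to them, and where a whole thing is asked for, a point or a joint stands for the part that bears it (a point fixed in the world has none). Each returns a list of dicts, best first, with "p" (0 to 1); they miss things now and then, are a little off and sometimes report something else, mostly with a low value. They report only what shows in the picture. A call takes as long as a camera call.
- cut_out(query, camera): "region" (420x560 bool, what is visible of it).
- mark_of(query, camera): "position" ([x, y, z] in m, in the coordinates of the camera as it stood for that picture, good to about 4 mm: a listed point, or the origin of a listed thing).
The state is a dict: "time": time; "joints": joint angles; "qd": joint speeds; "joint_efforts": joint torques, N m; "tcp_pos": TCP position; "orientation": TCP orientation; "ft_force": force on the tool from outside, world axes, zero at the start; "moment": the same for the moment, N m; "opening": finger opening in m; "finger_force": force on a finger pad.
Only numpy, scipy, OpenCV 4.12 (cv2) and the standard library are available. Lean on these libraries where they do the work, as an engineer would, in place of code of your own. Each camera call takes 0.05 s, during which the arm holds its last target. There are 200 camera calls.

TASK

Fill the empty cups of the revolving punch stand: take spare punches from the wooden block and lower one, point down, right to the bottom of each empty cup without dropping it; leave the left-over spare in the block, the punches already in the stand in their cups, and the other things on the bench alone. Then take the stand's wooden handle and turn the stand until the red-ended punch stands in line with the yellow pointer at the front. Finish while still gripping the handle, holding the stand still there so that I can draw the red punch.

Things in the scene. Friction and masses are not known exactly. Their poses are not given: they have to be found in the camera images.
- stand_base: fixed cast foot of the revolving punch stand, screwed to the bench: a dark flange 208 mm across. Origin: on the bench top, on the stand's vertical turning axis. Its own -x direction (roughly towards the robot) is the stand's front, where a steel strip rises outside the tray and carries a small yellow pointer, tip inwards, 81 mm above the bench and 109 to 140 mm from the axis
- punch_stand (a joint): turning angle of the stand above the foot (rad, counter-clockwise from above, no stops, 0 wherever it stood at the start). Runs easily (about 0.04 N m of drag) and stays where it is left
- turn_handle: the stand's wooden handle, a block 52 mm long (its x), 20 mm wide (its y) and 34 mm tall on top of the 18 mm centre column, on the turning axis; origin at the middle of its underside, 149 mm above the bench. Gripped across its width, about 17 mm above the origin, the stand turns with the gripper
- cup_1 (a point): centre of the mouth of cup 1 of 6 on the revolving stand (numbered counter-clockwise from above, 60 degrees apart, 90 mm from the turning axis). Grey metal tube, 23 mm outside, 16 mm straight bore; mouth 84 mm above the bench, bottom 58 mm below the mouth. Two of the six cups are empty at the start, each other one holds one punch; the stand may give a little when pushed
- cup_2 (a point): centre of the mouth of cup 2 of 6 on the revolving stand (numbered counter-clockwise from above, 60 degrees apart, 90 mm from the turning axis). Grey metal tube, 23 mm outside, 16 mm straight bore; mouth 84 mm above the bench, bottom 58 mm below the mouth. Two of the six cups are empty at the start, each other one holds one punch; the stand may give a little when pushed
- cup_3 (a point): centre of the mouth of cup 3 of 6 on the revolving stand (numbered counter-clockwise from above, 60 degrees apart, 90 mm from the turning axis). Grey metal tube, 23 mm outside, 16 mm straight bore; mouth 84 mm above the bench, bottom 58 mm below the mouth. Two of the six cups are empty at the start, each other one holds one punch; the stand may give a little when pushed
- cup_4 (a point): centre of the mouth of cup 4 of 6 on the revolving stand (numbered counter-clockwise from above, 60 degrees apart, 90 mm from the turning axis). Grey metal tube, 23 mm outside, 16 mm straight bore; mouth 84 mm above the bench, bottom 58 mm below the mouth. Two of the six cups are empty at the start, each other one holds one punch; the stand may give a little when pushed
- cup_5 (a point): centre of the mouth of cup 5 of 6 on the revolving stand (numbered counter-clockwise from above, 60 degrees apart, 90 mm from the turning axis). Grey metal tube, 23 mm outside, 16 mm straight bore; mouth 84 mm above the bench, bottom 58 mm below the mouth. Two of the six cups are empty at the start, each other one holds one punch; the stand may give a little when pushed
- cup_6 (a point): centre of the mouth of cup 6 of 6 on the revolving stand (numbered counter-clockwise from above, 60 degrees apart, 90 mm from the turning axis). Grey metal tube, 23 mm outside, 16 mm straight bore; mouth 84 mm above the bench, bottom 58 mm below the mouth. Two of the six cups are empty at the start, each other one holds one punch; the stand may give a little when pushed
- red_punch: dark steel centre punch, 115 mm long, 12.6 mm thick, narrowing over the last 36 mm to a point. Origin at the point, +z along the punch to its blunt end. The top 23 mm of the blunt end is painted red. Stands point down in one of the cups (point 26 mm, blunt end 141 mm above the bench), leaning up to about 3 degrees
- blue_punch: dark steel centre punch, 115 mm long, 12.6 mm thick, narrowing over the last 36 mm to a point. Origin at the point, +z along the punch to its blunt end. Blunt end painted blue. Stands in a cup of the stand
- plain_punch_1: dark steel centre punch, 115 mm long, 12.6 mm thick, narrowing over the last 36 mm to a point. Origin at the point, +z along the punch to its blunt end. Unpainted. Stands in a cup of the stand
- plain_punch_2: dark steel centre punch, 115 mm long, 12.6 mm thick, narrowing over the last 36 mm to a point. Origin at the point, +z along the punch to its blunt end. Unpainted. Stands in a cup of the stand
- spare_1: dark steel centre punch, 115 mm long, 12.6 mm thick, narrowing over the last 36 mm to a point. Origin at the point, +z along the punch to its blunt end. Unpainted spare, 0.08 kg (varies). Stands point down in a hole of the wooden block at the start (point 6 mm, blunt end 121 mm above the bench), leaning up to about 3 degrees
- spare_2: dark steel centre punch, 115 mm long, 12.6 mm thick, narrowing over the last 36 mm to a point. Origin at the point, +z along the punch to its blunt end. Unpainted spare, 0.08 kg (varies). Stands point down in a hole of the wooden block at the start (point 6 mm, blunt end 121 mm above the bench), leaning up to about 3 degrees
- spare_3: dark steel centre punch, 115 mm long, 12.6 mm thick, narrowing over the last 36 mm to a point. Origin at the point, +z along the punch to its blunt end. Unpainted spare, 0.08 kg (varies). Stands point down in a hole of the wooden block at the start (point 6 mm, blunt end 121 mm above the bench), leaning up to about 3 degrees
- spare_block: fixed pale wooden block 56 mm (x) x 170 mm (y) x 50 mm tall, three 16 mm holes 52 mm apart in a row along its y, 44 mm deep, one spare in each. Origin: centre of its underside
- oil_can: grey pump oil can with a long thin spout, 76 x 84 mm, 151 mm tall; bystander
- clevis: rusty U-shaped iron lying flat, 50 x 84 mm, 26 mm tall; bystander
- nail_can: rusty tin can full of nails, 71 mm across, 81 mm tall; bystander
- wood_block: reddish wooden block, 30 x 58 mm, 42 mm tall; bystander

How it is judged:
By the outcome, as a careful person would: the job done as asked, in the order asked, and still so for the second after the job is handed in, while the arm keeps its last pose, push and grip.
It also fails if it takes over 72 s, if anything falls off the work surface, if the arm or the gripper's body presses on something with over 40 N, if the wrist force passes 120 N, or if a joint passes its speed limit or range.

## Working session

There is one attempt and no reset: what is moved stays moved. The work goes in short steps, Python scripts to look and compute and a shell command to move; the robot and the scene stay as the last step left them, time stands still between calls to the robot, and variables do not carry over. Pictures are saved under pics/ and viewed, at most 14 in all, crops included, and the job is handed in when it is done.

```bash
mkdir -p pics; cat > h.py <<'E'
import numpy as np, cv2
from rig import ctrl, viewer, workorder, cut_out, mark_of
def cal(n):
    c=viewer.get_calibration(n); R=cv2.Rodrigues(np.array(c["rvec"],float))[0]
    return np.array(c["mtx"],float),np.array(c["distortion"],float),R,np.array(c["tvec"],float).ravel()
def snap(n,f=None):
    im=viewer.snapshot(n)
    if f: cv2.imwrite("pics/"+f,im[:,:,::-1])
    return im
def w(n,p,c=None):
    K,d,R,t=c or cal(n); return R.T@(np.array(p)-t)
def proj(n,P,c=None):
    K,d,R,t=c or cal(n); return cv2.projectPoints(np.array(P,float).reshape(-1,3),cv2.Rodrigues(R)[0],t,K,d)[0].reshape(-1,2)
def ray(n,uv,c=None):
    K,d,R,t=c or cal(n); x=cv2.undistortPoints(np.array(uv,float).reshape(-1,1,2),K,d).reshape(-1,2)
    D=np.c_[x,np.ones(len(x))]@R; return -R.T@t, D/np.linalg.norm(D,axis=1)[:,None]
def atz(n,uv,z,c=None):
    o,D=ray(n,uv,c); return o+D*((z-o[2])/D[:,2])[:,None]
E
python3 - <<'E'
from h import *
np.set_printoptions(precision=4,suppress=True)
s=ctrl.state(); print(s, ctrl.grasp_offset)
for n in("scene","top"):
    snap(n,n+"0.png"); print(n, w(n,[0,0,0]))
    for q in("stand_base","turn_handle","cup_1","red_punch","blue_punch","plain_punch_1","spare_1","spare_block"):
        for r in mark_of(q,n)[:8]:
            if r["p"]>.2: print(q,round(r["p"],2),w(n,r["position"]),proj(n,w(n,r["position"]))[0].round())
E
```

```text
{'time': 0.0, 'joints': array([-1.3846,  0.314 ,  0.045 ,  1.3036,  0.    ,  1.4312]), 'qd': array([-0.001 ,  0.0004,  0.0005,  0.0006, -0.0001, -0.0004]), 'joint_efforts': array([ -0.0001, -48.0624,  29.8535,   0.0192,  -0.0002,   0.    ]), 'tcp_pos': array([ 0.1839, -0.5443,  0.2304]), 'orientation': array([-3.0982, -0.5092,  0.0001]), 'ft_force': array([-0.1484,  0.3687, -0.5212]), 'moment': array([ 0.0095, -0.0574,  0.0619]), 'finger_force': 0.0, 'opening': 0.08530223259338972} 0.0187
scene [0.2485 0.6911 1.0444]
turn_handle 0.64 [0.5477 0.1581 0.1489] [274. 249.]
turn_handle 0.44 [0.637  0.1569 0.0829] [241. 249.]
cup_1 0.91 [0.4631 0.1586 0.0858] [307. 280.]
cup_1 0.81 [0.5053 0.078  0.0812] [307. 247.]
cup_1 0.7 [0.5973 0.2362 0.0879] [237. 281.]
cup_1 0.68 [0.6379 0.1581 0.0844] [240. 249.]
cup_1 0.66 [0.5068 0.2353 0.0823] [273. 299.]
cup_1 0.61 [0.5948 0.0789 0.0854] [273. 232.]
red_punch 0.49 [0.5973 0.2379 0.0865] [237. 282.]
blue_punch 0.43 [0.4992 0.2334 0.0246] [277. 313.]
plain_punch_1 0.62 [0.5916 0.2295 0.0276] [243. 293.]
spare_1 0.43 [ 0.523  -0.1611  0.0077] [339
[... 497 characters left out ...]
263] [240. 196.]
blue_punch 0.62 [0.5493 0.1546 0.1505] [236. 224.]
blue_punch 0.57 [0.5039 0.2351 0.0284] [213. 245.]
blue_punch 0.45 [0.6385 0.1585 0.0864] [237. 194.]
plain_punch_1 0.56 [0.5959 0.2353 0.0295] [212. 213.]
plain_punch_1 0.42 [0.5951 0.0745 0.0326] [269. 212.]
plain_punch_1 0.27 [0.6396 0.1562 0.0271] [240. 197.]
spare_1 0.61 [ 0.5586 -0.2545  0.0026] [385. 223.]
spare_1 0.6 [ 0.5431 -0.2082  0.0089] [369. 228.]
spare_1 0.51 [ 0.5272 -0.162   0.0041] [353. 234.]
spare_block 0.98 [ 0.5411 -0.2029 -0.    ] [367. 229.]
spare_block 0.46 [0.5939 0.0781 0.0818] [267. 210.]
spare_block 0.41 [ 0.5441 -0.2055  0.0042] [368. 228.]
spare_block 0.41 [ 0.7578 -0.0833 -0.0036] [322. 157.]
```

```bash
python3 - <<'E'
import cv2
a=cv2.imread("pics/top0.png")[130:310,150:440]; b=cv2.imread("pics/scene0.png")[130:350,180:400]
cv2.imwrite("pics/top0c.png",cv2.resize(a,None,fx=2.75,fy=2.75,interpolation=2)); cv2.imwrite("pics/scene0c.png",cv2.resize(b,None,fx=2.7,fy=2.7,interpolation=2))
E
```

```text
(no output)
```

View pics/top0c.png

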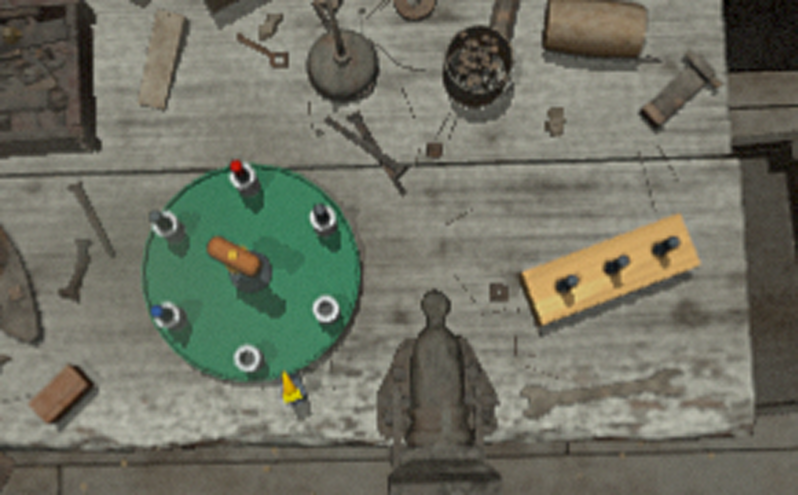

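View pics/scene0c.png

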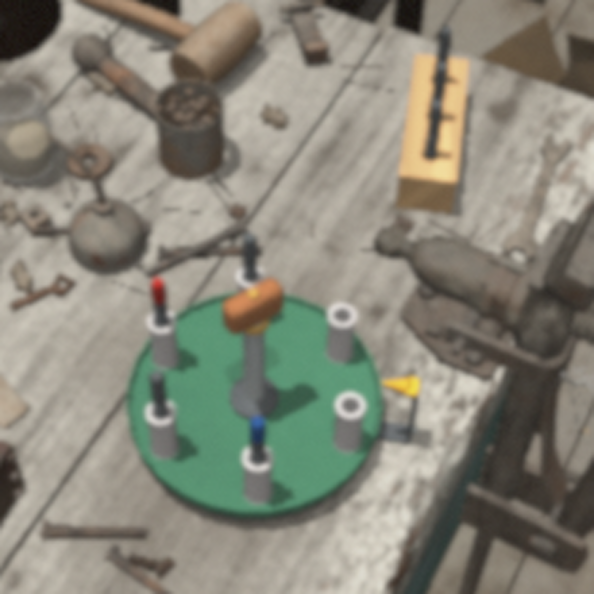

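The two front cups (nearest the pointer, crop ≈(247,358) and (326,309)) are empty. The red punch is at the far side (238,170), the pointer at (290,388), and the spares run along (567..668, 285..245). There is a dark cast object near y≈0, so I'll look at the whole scene to see its height.

View pics/scene0.png

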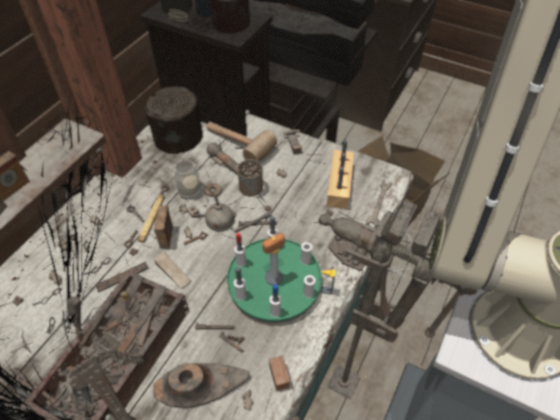

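```bash
python3 - <<'E'
from h import *
np.set_printoptions(precision=4,suppress=True)
# triangulate helper check: pointer, red top, spare tops
def tri(a,b):
    o1,d1=ray("top",a);o2,d2=ray("scene",b);d1=d1[0];d2=d2[0]
    A=np.c_[d1,-d2];x=np.linalg.lstsq(A,o2-o1,rcond=None)[0]
    p,q=o1+x[0]*d1,o2+x[1]*d2; return (p+q)/2,np.linalg.norm(p-q)
t=lambda x,y:[x/2.75+150-.3,y/2.75+130-.3]
s=lambda x,y:[x/2.7+180-.3,y/2.7+130-.3]
print("red top",tri(t(237,165),s(157,282)))
print("blue top",tri(t(157,312),s(256,421)))
print("pointer tip",tri(t(286,372),s(381,386)))
print("pointer base",tri(t(292,402),s(419,387)))
print("spare R",tri(t(671,242),s(445,32)))
print("vise tip",tri(t(434,298),s(385,238)))
print("cupA",tri(t(247,357),s(350,405)),"cupB",tri(t(326,308),s(342,315)))
E
```

```text
red top (array([0.6411, 0.1558, 0.1378]), np.float64(0.0007327550675594037))
blue top (array([0.5039, 0.2326, 0.1392]), np.float64(0.002464628180003602))
pointer tip (array([0.4471, 0.1175, 0.0702]), np.float64(0.0027268261308958743))
pointer base (array([0.4171, 0.111 , 0.083 ]), np.float64(0.0012053662314339443))
spare R (array([ 0.5593, -0.255 ,  0.1174]), np.float64(0.00027371025992183306))
vise tip (array([ 0.515 , -0.0301,  0.0656]), np.float64(0.0007056969008328732))
cupA (array([0.4606, 0.1539, 0.0827]), np.float64(0.00043736762063319683)) cupB (array([0.5067, 0.0762, 0.0819]), np.float64(0.0002258936224109549))
```

```bash
python3 -m inch '[0.085,0.0186,-0.0087,-0.002,0,0.085,0.037,-0.0173,-0.004,0,0.085,0.037,-0.0173,-0.004,0,0.085,0.037,-0.0173,-0.004,0,0.085,0.037,-0.0173,-0.004,0,0.085,0.037,-0.0173,-0.004,0,0.085,0.037,-0.0173,-0.004,0,0.085,0.037,-0.0173,-0.004,0]'
python3 -m inch '[0.085,0.037,-0.0173,0,0,0.085,0.037,-0.0173,0,0,0.085,0.037,-0.0173,0,0,0.085,0.037,-0.0173,0,0,0.085,0.0204,-0.009,0,0,0.085,0,0,0,-0.12,0.085,0,0,0,-0.12,0.085,0,0,0,-0.12]'
python3 -m inch '[0.085,0,0,0,-0.12,0.085,0,0,0,-0.12,0.085,0,0,0,-0.12,0.085,0,0,0,-0.12,0.085,0,0,0,-0.12,0.085,0,0,0,-0.12,0.085,0,0,0,-0.12,0.085,0,0,0,-0.12]'
python3 -m inch '[0.085,0,0,0,-0.12,0.085,0,0,0,-0.12,0.085,0,0,0,-0.018,0.085,0,0,0,0]'
cat >> h.py <<'E'
np.set_printoptions(precision=4,suppress=True)
def go(p,yaw=None):
    s=ctrl.state(); R=cv2.Rodrigues(np.array(s["orientation"],float))[0]; d=R.T@(np.array(p)-s["tcp_pos"])
    y=np.arctan2(R[1,0],R[0,0]); r=None if yaw is None else (y-yaw+np.pi)%(2*np.pi)-np.pi
    print("tcp",s["tcp_pos"],"yaw %.3f"%y,"tilt",R[:,2].round(4),"shift",d.round(4),"roll",r,"q6 %.2f"%s["joints"][5],"t",s["time"])
E
python3 - <<'E'
from h import *
go([.541,-.205,.27],1.904)
c=cal("wrist"); snap("wrist","w1.png")
print("cam",w("wrist",[0,0,0],c))
for q in("spare_1","spare_block"):
    for r in mark_of(q,"wrist")[:5]: print(q,round(r["p"],2),w(0,r["position"],c),proj(0,w(0,r["position"],c),c)[0])
E
```

```text
time: 1.57
tcp_pos: [0.4066, -0.3314, 0.2618]
orientation: [3.099, 0.509, 0.001]
ft_force: [0.4, -0.1, -0.1]
opening: 0.0852
finger_force: 0.0
time: 2.23
tcp_pos: [0.5405, -0.2041, 0.2611]
orientation: [-2.954, -1.068, 0.0]
ft_force: [0.1, 1.0, -0.4]
opening: 0.0848
finger_force: 0.0
time: 2.9
tcp_pos: [0.54, -0.205, 0.2613]
orientation: [2.13, 2.309, -0.0]
ft_force: [0.3, 0.7, -0.3]
opening: 0.0852
finger_force: 0.0
time: 3.23
tcp_pos: [0.54, -0.205, 0.2613]
orientation: [1.825, 2.557, -0.0]
ft_force: [-0.2, -0.0, 0.5]
opening: 0.0847
finger_force: 0.0
tcp [ 0.54   -0.205   0.2613] yaw 1.902 tilt [ 0.     -0.0001 -1.    ] shift [-0.0004  0.0009 -0.0087] roll -0.0023329996305498923 q6 0.74 t 3.2333
cam [ 0.5177 -0.1373  0.4037]
spare_1 0.81 [ 0.5586 -0.2575  0.0058] [278.8441 216.9876]
spare_1 0.63 [ 0.5278 -0.1571  0.0049] [281.6852 134.3896]
spare_1 0.57 [ 0.5437 -0.2065  0.0032] [280.8047 176.3527]
spare_block 0.72 [ 0.5436 -0.2058 -0.0017] [280.8673 175.0681]
```

View pics/w1.png

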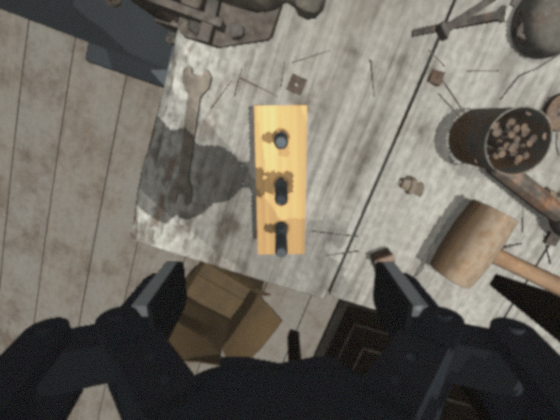

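The three spare tops show at about (281,141), (281,197) and (282,251) in the wrist picture. I'll locate them at the top height, with the network regions as a check.

```bash
python3 - <<'E'
from h import *
c=cal("wrist"); im=snap("wrist")
for r in cut_out("spare_1","wrist")[:4]:
    v,u=np.nonzero(r["region"]); print(round(r["p"],2),u.min(),u.max(),v.min(),v.max(),u.mean(),v.mean(),len(u))
b=cv2.resize(im[115:275,240:320],None,fx=3.7,fy=3.7,interpolation=cv2.INTER_CUBIC); cv2.imwrite("pics/w1c.png",b[:,:,::-1])
for uv in([281,141],[281,197],[282,251]): print(atz(0,uv,.121,c), atz(0,uv,.118,c))
print(ctrl.state()["tcp_pos"])
E
```

```text
0.85 275 287 177 205 280.7170418006431 191.6816720257235 311
0.56 275 287 221 256 280.8110831234257 238.94458438287154 397
0.5 274 287 131 147 280.449494949495 139.28787878787878 198
[[ 0.5261 -0.1568  0.121 ]] [[ 0.5262 -0.157   0.118 ]]
[[ 0.5424 -0.2041  0.121 ]] [[ 0.5427 -0.2048  0.118 ]]
[[ 0.5607 -0.254   0.121 ]] [[ 0.5611 -0.2553  0.118 ]]
[ 0.54   -0.205   0.2613]
```

View pics/w1c.png

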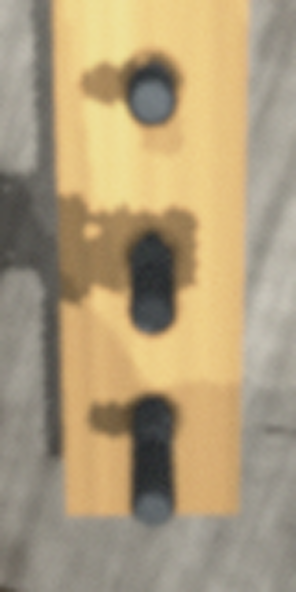

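```bash
python3 -m inch '[0.05,0.025,0.0012,0,0,0.05,0.025,0.0012,0.02,0,0.05,0,0,0.04,0,0.05,0,0,0.04,0,0.05,0,0,0.04,0,0.05,0,0,0.03,0,0.05,0,0,0.01,0,0.05,0,0,0,0]' 40
python3 -c "
from h import *
go([.526,-.157,.0813],1.904)
snap('wrist','w2.png')"
```

```text
time: 4.15
tcp_pos: [0.5238, -0.156, 0.0786]
orientation: [-1.82, -2.554, 0.002]
ft_force: [-1.2, 0.2, 0.3]
opening: 0.0498
finger_force: 0.0
tcp [ 0.5238 -0.156   0.0786] yaw 1.903 tilt [-0.0053  0.0024 -1.    ] shift [-0.0017  0.0018 -0.0027] roll -0.000826087083325433 q6 0.80 t 4.15
```

```bash
python3 -m inch '[0.05,0,0.001,0,0,0.03,0,0,0,0,0.01,0,0,0,0,0.005,0,0,0,0,0.005,0,0,0,0,0.005,0,0,0,0,0.005,0,0,0,0,0.005,0,0,0,0]' 40
python3 -c "
from h import *
go([.526,-.157,.0813],1.904); print(ctrl.state()['ft_force'],ctrl.state()['finger_force'])"
```

```text
time: 4.87
tcp_pos: [0.5272, -0.1574, 0.0827]
orientation: [1.822, 2.557, -0.001]
ft_force: [-2.6, -1.5, 5.9]
opening: 0.0114
finger_force: 38.9
tcp [ 0.5272 -0.1574  0.0827] yaw 1.903 tilt [ 0.0012 -0.0019 -1.    ] shift [ 0.0007 -0.001   0.0014] roll -0.0006357937709258188 q6 0.80 t 4.8667
[-2.6495 -1.5478  5.9283] 38.88817369937897
```

```bash
python3 -m inch '[0.005,0,0,-0.01,0,0.005,0,0,-0.03,0,0.005,0,0,-0.04,0,0.005,0,0,-0.04,0,0.005,0,0,-0.04,0,0.005,0.01,0.0025,-0.03,0,0.005,0.038,0.0095,-0.01,0,0.005,0.038,0.0095,0,0]'
python3 -m inch '[0.005,0.038,0.0095,0,0,0.005,0.038,0.0095,0,0,0.005,0.038,0.0095,0,0,0.005,0.028,0.007,0,0,0.005,0,0,0,-0.12,0.005,0,0,0,-0.12,0.005,0,0,0,-0.12,0.005,0,0,0,-0.12]'
python3 -m inch '[0.005,0,0,0,-0.12,0.005,0,0,0,-0.115,0.005,0,0,0,0,0.005,0,0,0,0]'
python3 - <<'E'
from h import *
go([.507,.077,.28],2.618); print(ctrl.state()["opening"],ctrl.state()["finger_force"])
c=cal("wrist"); snap("wrist","w3.png")
for q in("cup_1","spare_1"):
    for r in mark_of(q,"wrist")[:6]: print(q,round(r["p"],2),w(0,r["position"],c),proj(0,w(0,r["position"],c),c)[0])
E
```

```text
time: 5.53
tcp_pos: [0.5209, -0.0689, 0.2859]
orientation: [1.823, 2.55, 0.005]
ft_force: [-0.3, -0.5, -1.4]
opening: 0.0117
finger_force: 38.9
time: 6.2
tcp_pos: [0.506, 0.0782, 0.282]
orientation: [1.152, 2.922, 0.001]
ft_force: [0.7, 0.3, -0.6]
opening: 0.0116
finger_force: 39.0
time: 6.53
tcp_pos: [0.5061, 0.0776, 0.2817]
orientation: [0.817, 3.033, 0.0]
ft_force: [0.1, 0.4, -1.1]
opening: 0.0113
finger_force: 39.0
tcp [0.5061 0.0776 0.2817] yaw 2.616 tilt [ 0.0004  0.0002 -1.    ] shift [-0.0011 -0.0001  0.0017] roll -0.002325907910243785 q6 0.52 t 6.5333
0.011311103971661544 38.96499037742615
cup_1 0.97 [0.5934 0.0785 0.084 ] [317.2997 247.5539]
cup_1 0.95 [0.5039 0.2362 0.0878] [413.6014 104.5794]
cup_1 0.88 [0.5978 0.2381 0.0861] [449.2743 182.7706]
cup_1 0.87 [0.5083 0.0767 0.0845] [278.6416 185.5466]
cup_1 0.76 [0.4587 0.1581 0.0846] [323.612  104.3602]
cup_1 0.6 [0.6418 0.1571 0.0871] [398.1078 250.4665]
spare_1 0.85 [0.5058 0.0772 0.2038] [277.3032 217.1642]
```

View pics/w3.png

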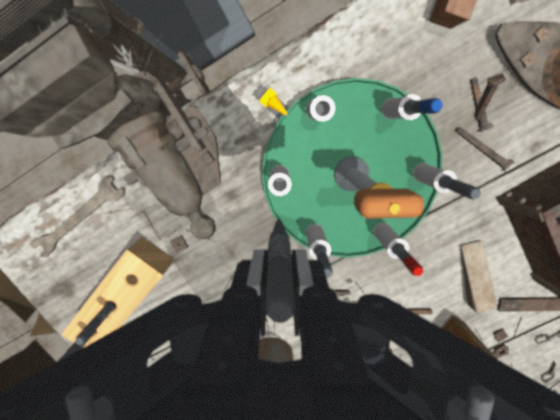

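Wrist picture: held spare's tip is at ≈(281,222), empty cup B at (280,184), empty cup A at (322,108). The pointer is at (272,102) and red at (416,270). Next I'll refine the cup centres and the stand fit.

```bash
cat >> h.py <<'E'
from scipy.optimize import least_squares
def ringc(im,uv,rad):
    # centroid of bright ring incl. hole near uv
    g=im.min(axis=2).astype(float); u0,v0=[int(round(x)) for x in uv]; k=int(rad*1.5)
    p=g[v0-k:v0+k+1,u0-k:u0+k+1]; m=(p>0.55*p.max()+.0).astype(np.uint8)
    cs=cv2.findContours(m,cv2.RETR_EXTERNAL,cv2.CHAIN_APPROX_NONE)[0]; cc=max(cs,key=cv2.contourArea)
    e=cv2.fitEllipse(cv2.convexHull(cc)); return np.array(e[0])+[u0-k,v0-k],np.array(e[1])
def cups(cam,c,thr=.4):
    P=[w(0,r["position"],c) for r in mark_of("cup_1",cam) if r["p"]>thr][:6]
    P=np.array(P); f=lambda x:np.r_[[min(((x[0]+.09*np.cos(x[2]+k*np.pi/3)-p[0])**2+(x[1]+.09*np.sin(x[2]+k*np.pi/3)-p[1])**2 for k in range(6)))**.5 for p in P]]
    best=min((least_squares(f,[P[:,0].mean(),P[:,1].mean(),a]) for a in(0,.2,-.2,.4)),key=lambda r:r.cost)
    return best.x,f(best.x),P
E
python3 - <<'E'
from h import *
c=cal("wrist"); im=snap("wrist"); x,res,P=cups("wrist",c); print(x,res,P[:,2].mean())
for k in range(6): print(k,x[:2]+.09*np.array([np.cos(x[2]+k*np.pi/3),np.sin(x[2]+k*np.pi/3)]))
for uv in([280,184],[322,108]):
    e,a=ringc(im,uv,13); print(e,a,atz(0,e,.084,c))
K=c[0]; print(K[0,0])
for uv in([281,222],[281,220]): print("tip",atz(0,uv,.206,c))
t=cal("top"); im=snap("top"); x,res,P=cups("top",t); print("top",x,res)
b=snap("wrist")[160:300,230:330]; cv2.imwrite("pics/w3c.png",cv2.resize(b,None,fx=4.2,fy=4.2,interpolation=2)[:,:,::-1])
E
```

```text
[0.5508 0.1563 0.0144] [0.0021 0.0037 0.0013 0.0028 0.0039] 0.0862626054724757
0 [0.6408 0.1576]
1 [0.5947 0.2348]
2 [0.5047 0.2335]
3 [0.4608 0.155 ]
4 [0.5069 0.0777]
5 [0.5969 0.079 ]
[279.4923 183.928 ] [24.2566 24.6535] [[0.5073 0.0782 0.084 ]]
[322.5279 107.8342] [25.9853 27.5221] [[0.461  0.1554 0.084 ]]
320.4768327300271
tip [[0.5097 0.0779 0.206 ]]
tip [[0.5084 0.0787 0.206 ]]
top [0.5598 0.1527 0.0927] [0.0038 0.0038]
```

View pics/w3c.png

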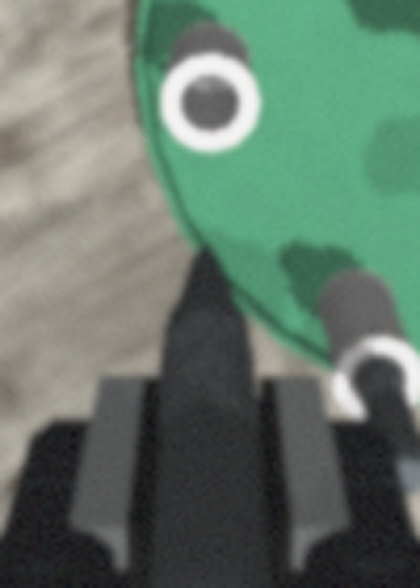

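The tip at ≈(279.3,219) maps to (0.507,0.078), which is right over cup B (0.507,0.078). I'll lower it to just above the mouth and check again.

```bash
python3 -m inch '[0.005,0,0,0.02,0,0.005,0,0,0.035,0,0.005,0,0,0.03,0,0.005,0,0,0.015,0,0.005,0,0,0.005,0,0.005,0,0,0,0,0.005,0,0,0,0]'
python3 - <<'E'
from h import *
go([.507,.078,.18],2.618)
c=cal("wrist"); im=snap("wrist")
P=proj(0,[[.5073,.0782,.084],[.5072,.0781,.1]],c); print(P)
u,v=P[0].astype(int); b=im[v-45:v+75,u-60:u+60]; print("origin",u-60,v-45)
cv2.imwrite("pics/w4c.png",cv2.resize(b,None,fx=4,fy=4,interpolation=2)[:,:,::-1])
E
```

```text
time: 7.52
tcp_pos: [0.5067, 0.0775, 0.1771]
orientation: [0.812, 3.034, 0.0]
ft_force: [-0.0, -0.1, 0.2]
opening: 0.0114
finger_force: 39.0
tcp [0.5067 0.0775 0.1771] yaw 2.619 tilt [ 0.001  -0.0001 -1.    ] shift [ 0.      0.0006 -0.0029] roll 0.0006197423010680936 q6 0.52 t 7.5167
[[279.3169 211.2647]
 [279.1452 217.6271]]
origin 219 166
```

View pics/w4c.png

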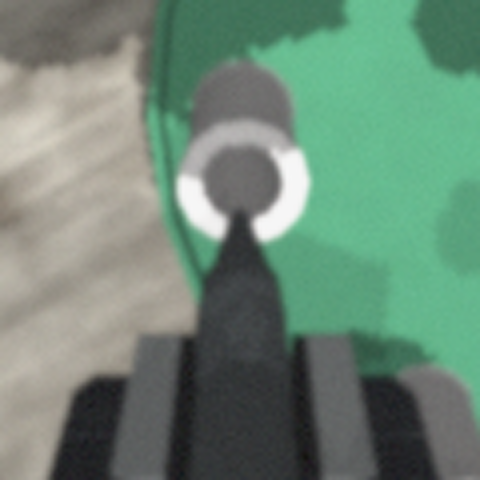

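Ring centre ≈(279.8,211.5), tip ≈(278.8,219): about 1 mm off, so I'll correct it while lowering.

```bash
python3 -m inch '[0.005,0.0008,0.0005,0.008,0,0.005,0,0,0.01,0,0.005,0,0,0.01,0,0.005,0,0,0.01,0,0.005,0,0,0.008,0,0.005,0,0,0.006,0,0.005,0,0,0,0]'; python3 -c "
from h import *
go([.507,.078,.103],2.618); print(ctrl.state()['ft_force'])"
```

```text
time: 8.15
tcp_pos: [0.5047, 0.0783, 0.1224]
orientation: [-0.811, -3.032, 0.001]
ft_force: [0.3, -0.5, -0.6]
opening: 0.0115
finger_force: 38.9
tcp [0.5047 0.0783 0.1224] yaw 2.619 tilt [-0.0028 -0.0001 -1.    ] shift [-0.0022  0.001   0.0194] roll 0.0007452504488196787 q6 0.52 t 8.15
[ 0.3443 -0.4614 -0.6151]
```

```bash
python3 -m inch '[0.005,0,0,0.006,0,0.005,0,0,0.005,0,0.005,0,0,0.003,0,0.005,0,0,0.002,0,0.005,0,0,0,0,0.005,0,0,0,0]'; python3 -m inch '[0.005,0,0,0.002,0,0.005,0,0,0.0015,0,0.005,0,0,0,0]'; python3 -c "
from h import *
go([.507,.078,.103],2.618); print(ctrl.state()['ft_force'])"
```

```text
time: 8.65
tcp_pos: [0.5058, 0.0783, 0.1083]
orientation: [0.812, 3.035, -0.0]
ft_force: [-0.0, -0.8, -1.2]
opening: 0.0116
finger_force: 38.9
time: 8.9
tcp_pos: [0.5057, 0.0783, 0.1046]
orientation: [-0.812, -3.035, 0.0]
ft_force: [0.2, 0.1, -0.3]
opening: 0.0115
finger_force: 38.9
tcp [0.5057 0.0783 0.1046] yaw 2.619 tilt [-0.0001 -0.0001 -1.    ] shift [-0.0013  0.0004  0.0016] roll 0.0008176276699272123 q6 0.52 t 8.9
[ 0.2153  0.1007 -0.2812]
```

```bash
python3 -m inch '[0.005,0,0,0.001,0,0.005,0,0,0.0005,0,0.005,0,0,0,0]'; python3 -m inch '[0.005,0,0,0.0007,0,0.005,0,0,0.0005,0,0.005,0,0,0,0]';python3 -m inch '[0.005,0,0,0.0007,0,0.005,0,0,0,0]'
```

```text
time: 9.15
tcp_pos: [0.5058, 0.0783, 0.1032]
orientation: [0.812, 3.035, -0.0]
ft_force: [-0.2, -1.1, -0.8]
opening: 0.0111
finger_force: 38.9
time: 9.4
tcp_pos: [0.5063, 0.0782, 0.1027]
orientation: [0.812, 3.034, -0.0]
ft_force: [-0.6, -0.1, 5.0]
opening: 0.0115
finger_force: 39.5
time: 9.57
tcp_pos: [0.5067, 0.078, 0.1025]
orientation: [0.811, 3.032, -0.0]
ft_force: [-1.4, -1.1, 7.1]
opening: 0.0117
finger_force: 39.9
```

```bash
python3 -m inch '[0.03,0,0,0,0,0.03,0,0,0,0,0.03,0,0,0,0,0.03,0,0,-0.015,0,0.03,0,0,-0.035,0,0.04,0,0,-0.04,0,0.04,0,0,-0.04,0,0.04,0,0,-0.04,0]'
python3 -m inch '[0.05,-0.0214,-0.0284,-0.01,0,0.05,-0.0214,-0.0284,0,0,0.05,-0.0214,-0.0284,0,0,0.05,-0.0214,-0.0284,0,0,0.05,-0.0214,-0.0284,0,0,0.05,-0.0214,-0.0284,0,0,0.05,-0.0214,-0.0284,0,0,0.05,-0.0214,-0.0284,0,0]'
python3 -m inch '[0.05,0,0,0,0.12,0.05,0,0,0,0.12,0.05,0,0,0,0.12,0.05,0,0,0,0.12,0.05,0,0,0,0.12,0.05,0,0,0,0.115,0.05,0,0,0,0]'
python3 - <<'E'
from h import *
go([.5424,-.2041,.0827],1.904)
t=cal("top"); im=snap("top"); b=im[175:270,190:300]; cv2.imwrite("pics/t2.png",cv2.resize(b,None,fx=5,fy=5,interpolation=2)[:,:,::-1])
c=cal("wrist"); im=snap("wrist")
for r in cut_out("spare_1","wrist")[:3]:
    v,u=np.nonzero(r["region"]); m=v>v.max()-9; 
    print(round(r["p"],2),u.min(),u.max(),v.min(),v.max(), atz(0,[u[m].mean(),v.max()-5.5],.121,c))
E
```

```text
time: 10.23
tcp_pos: [0.5051, 0.0784, 0.2727]
orientation: [-0.811, -3.034, 0.0]
ft_force: [1.8, -0.6, 0.0]
opening: 0.0399
finger_force: 0.0
time: 10.9
tcp_pos: [0.5405, -0.2057, 0.281]
orientation: [-0.812, -3.034, -0.0]
ft_force: [1.1, 0.0, 0.0]
opening: 0.0501
finger_force: 0.0
time: 11.48
tcp_pos: [0.5405, -0.204, 0.2808]
orientation: [-1.826, -2.556, 0.0]
ft_force: [-0.0, 0.2, -0.3]
opening: 0.0499
finger_force: 0.0
tcp [ 0.5405 -0.204   0.2808] yaw 1.901 tilt [-0.0008  0.0005 -1.    ] shift [-0.0009  0.0019  0.1981] roll -0.003066799183000235 q6 0.74 t 11.4833
0.83 274 285 216 249 [[ 0.5595 -0.2538  0.121 ]]
0.73 274 286 176 200 [[ 0.5427 -0.2056  0.121 ]]
```

View pics/t2.png

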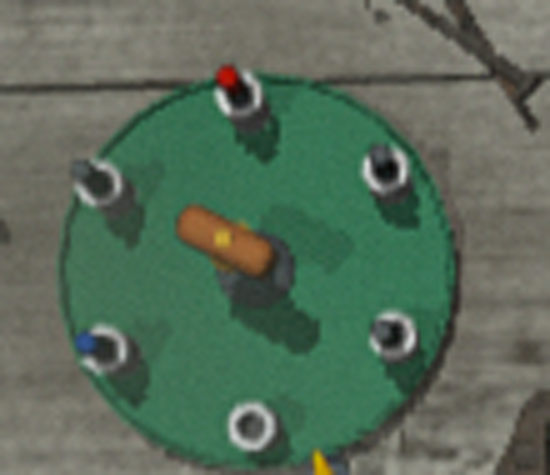

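The top picture shows cup B filled (punch end at ≈(392,335)) and cup A still empty at (252,427). On to the middle spare.

```bash
python3 -m inch '[0.05,-0.0014,0.0016,0.02,0,0.05,0,0,0.04,0,0.05,0,0,0.04,0,0.05,0,0,0.04,0,0.05,0,0,0.035,0,0.05,0,0,0.018,0,0.05,0,0,0.005,0,0.05,0,0,0,0]' 40
python3 -m inch '[0.03,0,0,0,0,0.01,0,0,0,0,0.005,0,0,0,0,0.005,0,0,0,0,0.005,0,0,0,0,0.005,0,0,0,0,0.005,0,0,0,0]' 40
python3 -c "
from h import *
go([.5424,-.2041,.0827],1.904)"
```

```text
time: 12.3
tcp_pos: [0.5415, -0.2042, 0.0818]
orientation: [-1.819, -2.557, 0.001]
ft_force: [0.1, -0.5, 0.5]
opening: 0.0499
finger_force: 0.0
time: 12.88
tcp_pos: [0.5437, -0.2056, 0.0852]
orientation: [1.821, 2.556, 0.0]
ft_force: [-1.5, -0.6, 6.6]
opening: 0.0113
finger_force: 39.1
tcp [ 0.5437 -0.2056  0.0852] yaw 1.904 tilt [ 0.0029 -0.002  -1.    ] shift [ 0.0019 -0.0007  0.0025] roll -0.0002426899932026494 q6 0.74 t 12.8833
```

```bash
python3 -m inch '[0.005,0,0,-0.01,0,0.005,0,0,-0.03,0,0.005,0,0,-0.04,0,0.005,0,0,-0.04,0,0.005,0,0,-0.04,0,0.005,0,0,-0.04,0,0.005,0.018,0.002,-0.02,0,0.005,0.035,0.004,-0.01,0]'
python3 -m inch '[0.005,0.035,0.004,0,0,0.005,0.035,0.004,0,0,0.005,0.035,0.004,0,0,0.005,0.035,0.004,0,0,0.005,0.035,0.004,0,0,0.005,0.035,0.004,0,0,0.005,0.035,0.004,0,0,0.005,0.035,0.004,0,0]'
python3 -m inch '[0.005,0.035,0.002,0,0,0.005,0,0,0.01,0.11,0.005,0,0,0.01,0.11,0.005,0,0,0.01,0.11,0.005,0,0,0,0,0.005,0,0,0,0]'
python3 - <<'E'
from h import *
go([.461,.1553,.28],1.571)
E
```

```text
time: 13.55
tcp_pos: [0.5327, -0.1554, 0.3177]
orientation: [1.823, 2.549, 0.001]
ft_force: [1.4, 0.2, 0.0]
opening: 0.0117
finger_force: 39.0
time: 14.22
tcp_pos: [0.4687, 0.124, 0.3142]
orientation: [1.822, 2.559, 0.001]
ft_force: [0.4, 0.4, -0.5]
opening: 0.0114
finger_force: 39.0
time: 14.72
tcp_pos: [0.4596, 0.1561, 0.2836]
orientation: [-2.214, -2.228, 0.001]
ft_force: [-0.9, 0.4, -0.4]
opening: 0.0116
finger_force: 39.0
tcp [0.4596 0.1561 0.2836] yaw 1.577 tilt [-0.0009 -0.0001 -1.    ] shift [-0.0008  0.0014  0.0036] roll 0.006140459792757902 q6 1.73 t 14.7167
```

```bash
python3 -m inch '[0.005,-0.0008,0.0012,0.02,0,0.005,0,0,0.035,0,0.005,0,0,0.03,0,0.005,0,0,0.015,0,0.005,0,0,0.003,0,0.005,0,0,0,0,0.005,0,0,0,0]'
python3 - <<'E'
from h import *
go([.461,.1553,.178],1.571)
c=cal("wrist"); im=snap("wrist")
P=proj(0,[[.461,.1554,.084],[.461,.1554,.1]],c); print(P)
u,v=P[0].astype(int); b=im[v-45:v+75,u-60:u+60]; print("origin",u-60,v-45)
cv2.imwrite("pics/w5c.png",cv2.resize(b,None,fx=4,fy=4,interpolation=2)[:,:,::-1])
E
```

```text
time: 15.3
tcp_pos: [0.4624, 0.1552, 0.1819]
orientation: [2.216, 2.225, 0.003]
ft_force: [-0.9, -0.3, -0.8]
opening: 0.0114
finger_force: 39.1
tcp [0.4624 0.1552 0.1819] yaw 1.575 tilt [ 0.002   0.0003 -1.    ] shift [ 0.0001 -0.0014  0.0039] roll 0.0035604567067260007 q6 1.73 t 15.3
[[276.1698 210.5897]
 [276.0215 216.7849]]
origin 216 165
```

View pics/w5c.png

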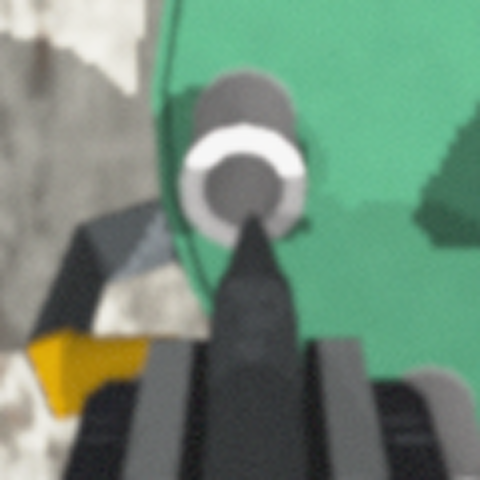

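Ring centre ≈(276.8,211.5), tip ≈(279.5,219.3): the tip is about 2 mm too far along +y, so I'll correct that while lowering.

```bash
python3 -m inch '[0.005,0.0007,-0.0018,0.004,0,0.005,0,0,0.01,0,0.005,0,0,0.01,0,0.005,0,0,0.01,0,0.005,0,0,0.01,0,0.005,0,0,0.006,0,0.005,0,0,0,0]'; python3 -c "
from h import *
go([.461,.1553,.105],1.571); print(ctrl.state()['ft_force'])"
```

```text
time: 15.93
tcp_pos: [0.4582, 0.1557, 0.1283]
orientation: [-2.217, -2.223, 0.004]
ft_force: [0.4, -1.4, -1.5]
opening: 0.0113
finger_force: 39.1
tcp [0.4582 0.1557 0.1283] yaw 1.574 tilt [-0.0034 -0.0007 -1.    ] shift [-0.0004  0.0029  0.0233] roll 0.0027963431184012677 q6 1.73 t 15.9333
[ 0.4337 -1.4107 -1.4589]
```

```bash
python3 -m inch '[0.005,0,0,0.006,0,0.005,0,0,0.006,0,0.005,0,0,0.004,0,0.005,0,0,0.002,0,0.005,0,0,0,0,0.005,0,0,0,0]'; python3 -m inch '[0.005,0,0,0.002,0,0.005,0,0,0.001,0,0.005,0,0,0,0]'; python3 -m inch '[0.005,0,0,0.001,0,0.005,0,0,0,0]'
```

```text
time: 16.43
tcp_pos: [0.4596, 0.1559, 0.1124]
orientation: [2.218, 2.225, -0.0]
ft_force: [-0.3, 0.4, -0.4]
opening: 0.011
finger_force: 39.1
time: 16.68
tcp_pos: [0.4595, 0.1559, 0.1093]
orientation: [2.218, 2.225, -0.0]
ft_force: [-0.2, -0.3, -0.0]
opening: 0.0115
finger_force: 39.1
time: 16.85
tcp_pos: [0.4595, 0.1559, 0.1083]
orientation: [2.218, 2.225, -0.0]
ft_force: [0.0, -0.1, -0.3]
opening: 0.0111
finger_force: 39.1
```

```bash
python3 -m inch '[0.005,0,0,0.0015,0,0.005,0,0,0.0005,0,0.005,0,0,0,0]'; python3 -m inch '[0.005,0,0,0.001,0,0.005,0,0,0.0003,0,0.005,0,0,0,0]';python3 -m inch '[0.005,0,0,0.0008,0,0.005,0,0,0,0,0.005,0,0,0,0]'
```

```text
time: 17.1
tcp_pos: [0.4594, 0.1559, 0.1062]
orientation: [-2.218, -2.225, 0.0]
ft_force: [-0.8, 0.6, -0.9]
opening: 0.0114
finger_force: 39.1
time: 17.35
tcp_pos: [0.4597, 0.156, 0.1053]
orientation: [2.218, 2.225, 0.0]
ft_force: [-1.0, -1.3, 3.2]
opening: 0.0115
finger_force: 39.3
time: 17.6
tcp_pos: [0.4599, 0.156, 0.1051]
orientation: [2.218, 2.224, 0.001]
ft_force: [-1.7, 0.3, 6.5]
opening: 0.0113
finger_force: 40.0
```

```bash
python3 -m inch '[0.03,0,0,0,0,0.03,0,0,0,0,0.03,0,0,0,0,0.03,0,0,-0.015,0,0.03,0,0,-0.035,0,0.05,0,0,-0.04,0,0.05,0,0,-0.04,0,0.05,0,0,-0.04,0]'
python3 -m inch '[0.06,0,0.03,-0.01,0,0.06,0,0.03,-0.01,0,0.06,0,0.03,0,0,0.06,0,0,0,0,0.06,0,0,0,0]'
python3 - <<'E'
from h import *
go([.551,.1563,.164])
c=cal("wrist"); im=snap("wrist","w6.png"); print("cam",w(0,[0,0,0],c))
x,res,P=cups("wrist",c); print(x,res)
for q in("turn_handle","red_punch","stand_base"):
    for r in mark_of(q,"wrist")[:2]: print(q,round(r["p"],2),w(0,r["position"],c))
rg=cut_out("turn_handle","wrist")
if rg:
    v,u=np.nonzero(rg[0]["region"]); print(rg[0]["p"],len(u)); 
    rc=cv2.minAreaRect(np.c_[u,v].astype(np.float32)); B=atz(0,cv2.boxPoints(rc),.183,c); print(rc,B)
    for z in(.183,.17): X=atz(0,np.c_[u,v],z,c)[:,:2]; m=X.mean(0); e,V=np.linalg.eigh(np.cov((X-m).T)); print(m,np.arctan2(V[1,1],V[0,1]),np.sqrt(e*12))
hsv=cv2.cvtColor(im,cv2.COLOR_RGB2HSV)
m=cv2.inRange(hsv,(20,150,90),(35,255,255)); n,l,st,ce=cv2.connectedComponentsWithStats(m)
print([(st[i,4],ce[i]) for i in range(1,n) if st[i,4]>15])
E
```

```text
time: 18.27
tcp_pos: [0.4589, 0.1558, 0.2757]
orientation: [-2.218, -2.224, 0.001]
ft_force: [1.3, -1.0, -0.2]
opening: 0.0499
finger_force: 0.0
time: 18.68
tcp_pos: [0.5504, 0.156, 0.2927]
orientation: [-2.218, -2.223, 0.003]
ft_force: [-0.2, -0.3, -0.2]
opening: 0.06
finger_force: 0.0
tcp [0.5504 0.156  0.2927] yaw 1.573 tilt [-0.0022 -0.0004 -1.    ] shift [0.0004 0.0009 0.1287] roll None q6 1.70 t 18.6833
cam [0.5513 0.2275 0.4351]
[0.5504 0.157  0.0302] [0.0013 0.004  0.0041 0.0016 0.0016 0.0013]
turn_handle 0.91 [0.5562 0.1555 0.1471]
red_punch 0.79 [0.6365 0.1579 0.0235]
red_punch 0.56 [0.5043 0.2297 0.0279]
stand_base 0.47 [0.4622 0.1517 0.0269]
0.95 1557
((277.98529052734375, 199.691162109375), (30.18375015258789, 62.25398254394531), 30.963754653930664) [[0.526  0.1456 0.183 ]
 [0.5523 0.1899 0.183 ]
 [0.5731 0.1775 0.183 ]
 [0.5474 0.132  0.183 ]]
[0.5511 0.1615] 1.1096535321504057 [0.0214 0.0483]
[0.5511 0.158 ] 1.109653532150406 [0.0225 0.0507]
[(np.int32(29), array([269.2759, 189.8276])), (np.int32(59), array([279.5254, 205.7119])), (np.int32(242), array([174.9463, 215.8678]))]
```

View pics/w6.png

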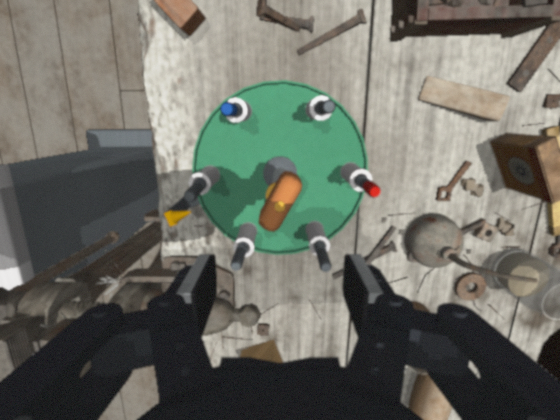

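All six cups hold punches and the handle lies at (283,200). Next: the pointer's direction, from both fixed cameras.

```bash
python3 - <<'E'
from h import *
ax=np.array([.5507,.1565])
for n,z in(("top",.081),("scene",.081)):
    im=snap(n); hsv=cv2.cvtColor(im,cv2.COLOR_RGB2HSV); m=cv2.inRange(hsv,(20,140,90),(35,255,255))
    k=np.zeros_like(m); a,b=proj(n,[.432,.117,.081])[0].astype(int); k[b-14:b+15,a-14:a+15]=1; v,u=np.nonzero(m*k)
    X=atz(n,np.c_[u,v],z)[:,:2]; c=X.mean(0); d=c-ax; print(n,len(u),c,np.hypot(*d),np.degrees(np.arctan2(d[1],d[0])))
    q=X-c; e,V=np.linalg.eigh(np.cov(q.T)); print("axis dir",np.degrees(np.arctan2(V[1,1],V[0,1])),X.min(0),X.max(0))
    m=cv2.inRange(hsv,(0,150,80),(8,255,255))|cv2.inRange(hsv,(172,150,80),(180,255,255))
    k[:]=0; a,b=proj(n,[.642,.156,.13])[0].astype(int); k[b-12:b+13,a-12:a+13]=1; v,u=np.nonzero(m*k)
    if len(u): X=atz(n,np.c_[u,v],.13); d=X.mean(0)[:2]-ax; print("red",X.mean(0),np.degrees(np.arctan2(d[1],d[0])))
E
```

```text
top 46 [0.4284 0.1131] 0.12980081588728787 -160.45645762784383
axis dir -160.70480858463404 [0.4163 0.1025] [0.4455 0.1186]
red [0.6414 0.1589 0.13  ] 1.5033151580761885
scene 43 [0.4278 0.1145] 0.12993131599890362 -161.12402237621595
axis dir -164.13489087458714 [0.4185 0.1057] [0.4387 0.1209]
red [0.6397 0.1585 0.13  ] 1.2841222743973346
```

```bash
python3 -m inch '[0.06,0,0,0.02,0.12,0.06,0,0,0.035,0.12,0.06,0,0,0.035,0.12,0.06,0,0,0.025,0.12,0.06,0,0,0,0,0.06,0,0,0,0]' 60; python3 -c "
from h import *
go([.5507,.1565,.148],1.085)"
```

```text
time: 19.58
tcp_pos: [0.5482, 0.1561, 0.1786]
orientation: [-2.68, -1.638, 0.004]
ft_force: [-0.6, -0.3, 0.5]
opening: 0.0605
finger_force: 0.0
tcp [0.5482 0.1561 0.1786] yaw 1.097 tilt [-0.0029 -0.0005 -1.    ] shift [0.0015 0.0021 0.0306] roll 0.012269908073408331 q6 2.18 t 19.5833
```

```bash
python3 -m inch '[0.06,0.001,0.001,0.015,0.01,0.06,0,0,0.012,0,0.06,0,0,0.003,0,0.06,0,0,0,0,0.04,0,0,0,0,0.02,0,0,0,0,0.01,0,0,0,0,0.01,0,0,0,0]' 60; python3 -m inch '[0.01,0,0,0,0,0.01,0,0,0,0,0.01,0,0,0,0]' 60; python3 -c "
from h import *
go([.5507,.1565,.148],1.085);s=ctrl.state();print(s['ft_force'],s['moment'])"
```

```text
time: 20.25
tcp_pos: [0.5507, 0.1572, 0.1506]
orientation: [-2.69, -1.621, -0.002]
ft_force: [-5.7, 1.7, 6.8]
opening: 0.0195
finger_force: 62.9
time: 20.5
tcp_pos: [0.5507, 0.1572, 0.1507]
orientation: [-2.69, -1.621, -0.002]
ft_force: [-3.3, 1.7, 6.5]
opening: 0.0198
finger_force: 62.7
tcp [0.5507 0.1572 0.1507] yaw 1.085 tilt [ 0.0007  0.0011 -1.    ] shift [-0.0007  0.0003  0.0027] roll -0.00046429565661698646 q6 2.19 t 20.5
[-3.3258  1.7467  6.5469] [ 0.3027  0.5409 -0.0299]
```

```bash
python3 -m inch '[0.01,0,0,0,-0.04,0.01,0,0,0,-0.06,0.01,0,0,0,-0.08,0.01,0,0,0,-0.08,0.01,0,0,0,-0.08,0.01,0,0,0,-0.08,0.01,0,0,0,-0.08,0.01,0,0,0,-0.08]';python3 -m inch '[0.01,0,0,0,-0.08,0.01,0,0,0,-0.08,0.01,0,0,0,-0.08,0.01,0,0,0,-0.08,0.01,0,0,0,-0.08,0.01,0,0,0,-0.08,0.01,0,0,0,-0.08,0.01,0,0,0,-0.08]'; python3 -c "
from h import *
go([.5507,.1565,.148],-1.743);s=ctrl.state();print(s['ft_force'],s['moment'])"
```

```text
time: 21.17
tcp_pos: [0.5501, 0.1574, 0.1507]
orientation: [-2.109, -2.327, -0.001]
ft_force: [-5.0, 2.6, 7.4]
opening: 0.0191
finger_force: 63.0
time: 21.83
tcp_pos: [0.5494, 0.1571, 0.1507]
orientation: [-1.27, -2.871, 0.0]
ft_force: [-8.0, -0.3, 8.3]
opening: 0.0194
finger_force: 63.2
tcp [0.5494 0.1571 0.1507] yaw 2.308 tilt [-0.0016  0.0007 -1.    ] shift [-0.0013  0.0006  0.0027] roll -2.2316857176145826 q6 0.97 t 21.8333
[-8.0061 -0.2604  8.3146] [ 0.2314  1.3165 -0.0669]
```

```bash
python3 -m inch '[0.01,0,0,0,-0.09,0.01,0,0,0,-0.09,0.01,0,0,0,-0.09,0.01,0,0,0,-0.09,0.01,0,0,0,-0.09,0.01,0,0,0,-0.09,0.01,0,0,0,-0.09,0.01,0,0,0,-0.09]';python3 -m inch '[0.01,0,0,0,-0.09,0.01,0,0,0,-0.09,0.01,0,0,0,-0.09,0.01,0,0,0,-0.09,0.01,0,0,0,-0.09,0.01,0,0,0,-0.09,0.01,0,0,0,-0.09,0.01,0,0,0,-0.09]';  python3 -m inch '[0.01,0,0,0,-0.09,0.01,0,0,0,-0.09,0.01,0,0,0,-0.08,0.01,0,0,0,-0.06,0.01,0,0,0,-0.04,0.01,0,0,0,0,0.01,0,0,0,0]'; python3 - <<'E'
from h import *
go([.5507,.1565,.148],-1.743);s=ctrl.state();print(s['ft_force'],s['moment'])
E
```

```text
time: 22.5
tcp_pos: [0.549, 0.1563, 0.1507]
orientation: [-0.177, -3.134, 0.001]
ft_force: [-8.2, -2.7, 10.4]
opening: 0.0195
finger_force: 63.3
time: 23.17
tcp_pos: [0.5491, 0.1555, 0.1507]
orientation: [0.937, -2.996, 0.003]
ft_force: [-7.5, -5.3, 9.2]
opening: 0.0187
finger_force: 63.3
time: 23.75
tcp_pos: [0.5495, 0.1552, 0.1507]
orientation: [1.452, -2.783, 0.003]
ft_force: [-7.2, -5.2, 9.5]
opening: 0.019
finger_force: 63.2
tcp [0.5495 0.1552 0.1507] yaw -2.180 tilt [-0.0016 -0.0029 -1.    ] shift [-0.0018 -0.0002  0.0027] roll -0.4366895206775059 q6 -0.83 t 23.75
[-7.2113 -5.2152  9.5404] [-0.963   1.3266  0.0636]
```

Remaining is 0.437 rad.

```bash
python3 -m inch '[0.01,0,0,0,-0.06,0.01,0,0,0,-0.09,0.01,0,0,0,-0.09,0.01,0,0,0,-0.09,0.01,0,0,0,-0.07,0.01,0,0,0,-0.035,0.01,0,0,0,0,0.01,0,0,0,0]'; python3 - <<'E'
from h import *
go([.5507,.1565,.148],-1.743);s=ctrl.state();print(s['ft_force'],s['moment'])
ax=np.array([.5507,.1565])
for n in("top","scene","wrist"):
    c=cal(n); im=snap(n,"f_%s.png"%n); hsv=cv2.cvtColor(im,cv2.COLOR_RGB2HSV)
    m=cv2.inRange(hsv,(0,150,60),(8,255,255))|cv2.inRange(hsv,(172,150,60),(180,255,255))
    k=np.zeros_like(m); a,b=proj(n,[.465,.127,.13],c)[0].astype(int); print(n,a,b)
    k[max(0,b-22):b+23,max(0,a-22):a+23]=1; v,u=np.nonzero(m*k)
    if len(u): X=atz(n,np.c_[u,v],.13,c); d=X.mean(0)[:2]-ax; print("red",len(u),X.mean(0),np.degrees(np.arctan2(d[1],d[0])))
    P,_= [],0
    for r in mark_of("cup_1",n):
        if r["p"]>.35: p=w(0,r["position"],c); d=p[:2]-ax; print("  cup",round(r["p"],2),p,np.degrees(np.arctan2(d[1],d[0])).round(1))
a=cv2.imread("pics/f_top.png")[170:290,180:310]; a=cv2.resize(a,None,fx=4,fy=4,interpolation=2)
b=cv2.imread("pics/f_scene.png")[220:330,210:350]; b=cv2.resize(b,(280,220)); 
a[:1]=a[:1]; cv2.imwrite("pics/f.png",np.hstack([a,cv2.copyMakeBorder(b,0,480-220,0,0,cv2.BORDER_CONSTANT)]))
E
```

```text
time: 24.42
tcp_pos: [0.55, 0.155, 0.1507]
orientation: [2.018, -2.404, 0.003]
ft_force: [-5.4, -6.8, 8.4]
opening: 0.0192
finger_force: 63.0
tcp [0.55   0.155  0.1507] yaw -1.745 tilt [-0.0008 -0.0033 -1.    ] shift [-0.0017 -0.0005  0.0027] roll -0.0018937371607594677 q6 -1.26 t 24.4167
[-5.4274 -6.8439  8.4149] [-0.9971  1.0514  0.0841]
top 248 257
red 9 [0.462  0.1262 0.13  ] -161.1368197763781
  cup 0.86 [0.5428 0.0655 0.0869] -95.0
  cup 0.81 [0.6204 0.096  0.0865] -41.0
  cup 0.6 [0.4637 0.1273 0.0843] -161.5
scene 314 258
red 22 [0.4607 0.1298 0.13  ] -163.4795204105101
  cup 0.91 [0.6368 0.1898 0.0844] 21.1
  cup 0.91 [0.4815 0.2147 0.0853] 139.9
  cup 0.77 [0.5647 0.2428 0.0812] 80.8
  cup 0.72 [0.5373 0.0715 0.0871] -99.0
  cup 0.56 [0.621  0.1006 0.0812] -38.5
wrist 433 172
red 782 [0.463  0.1285 0.13  ] -162.26711789751138
  cup 0.95 [0.4677 0.1285 0.0862] -161.4
  cup 0.94 [0.4805 0.2163 0.0848] 139.6
  cup 0.89 [0.6336 0.1853 0.0848] 19.2
  cup 0.63 [0.6159 0.1019 0.0863] -39.9
  cup 0.61 [0.5357 0.0689 0.0865] -99.7
```

View pics/f.png

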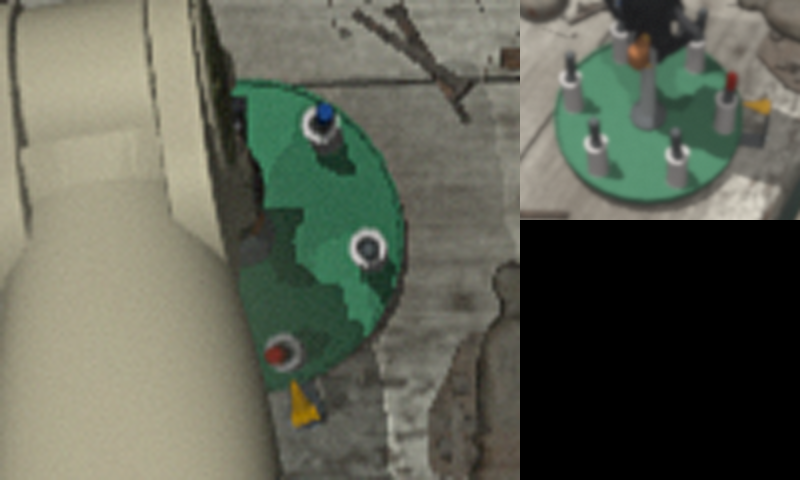

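All punches are seated. The red cup at crop (285,352) is next to the pointer at (302,405). One pixel-level check of both in the same wrist picture before handing in.

```bash
python3 - <<'E'
from h import *
c=cal("wrist"); im=snap("wrist"); hsv=cv2.cvtColor(im,cv2.COLOR_RGB2HSV)
x,res,P=cups("wrist",c); print(x,res, "red cup deg", (np.degrees(x[2])+200)%60-200+40)
for ax in(np.array([.5507,.1565]),x[:2]):
    m=cv2.inRange(hsv,(20,140,60),(35,255,255)); k=np.zeros_like(m); a,b=proj(0,[.432,.115,.081],c)[0].astype(int); k[max(0,b-35):b+36,max(0,a-35):a+36]=1; v,u=np.nonzero(m*k)
    X=atz(0,np.c_[u,v],.081,c)[:,:2]; q=X.mean(0); d=q-ax; r=np.hypot(*(X-ax).T); t=X[r<r.min()+.006].mean(0)-ax
    print("pointer",len(u),q,np.degrees(np.arctan2(d[1],d[0])),"tip",t+ax,np.degrees(np.arctan2(t[1],t[0])),r.min(),r.max())
    for p in P:
        d=p[:2]-ax; print(np.degrees(np.arctan2(d[1],d[0])).round(1),end=" ")
s=ctrl.state(); print(s["joints"],s["tcp_pos"])
E
```

```text
[0.5508 0.1579 0.353 ] [0.0027 0.0026 0.0011] red cup deg -119.77667691262684
pointer 875 [0.4297 0.1141] -160.67451624551254 tip [0.4445 0.1196] -160.83871569294897 0.10890582958026808 0.13957264317641632
138.6 -159.0 -39.7 pointer 875 [0.4297 0.1141] -160.10713113866856 tip [0.4445 0.1196] -160.1909980238778 0.10948981358401372 0.14020019910111986
139.3 -158.2 -40.4 [ 0.1359  0.3426 -0.1129  1.1165 -0.0032 -1.2607] [0.5499 0.155  0.1507]
```

The pointer is at about −160.5° and the red cup at about −160°, so they line up to within a degree. Handing in.

```bash
python3 -c "
from rig import workorder
print(workorder.hand_in())"
```

```text
the job is handed in; nothing more can be done
None
```

The job is handed in: both empty cups hold a spare lowered to the bottom, one spare is left in the block, and the gripper is holding the handle with the red punch within about 1° of the yellow pointer; the judge's verdict was not shown.

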